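# Shut up the drinks dispenser: tap lever upright, vent cap snapped on and held down

### The arm

A 7-joint arm with a two-finger parallel gripper is mounted at the origin on the work surface. World frame = base frame: x ahead of the robot, y to its left, z up, the work surface at z = 0. Lengths are in m, angles in degrees, forces in N, time in s.
With the tool pointing down it reaches from about 0.4 to 0.85 m from the base axis. Payload 10.4 kg.
Tool frame: the origin (TCP) lies between the finger pads; the fingertips stand 14 mm ahead of it and the grasp point (between the pads) lies 5 mm behind it; x points along the fingers, y is the direction in which the jaws open and shut, and the axes are right-handed (so a half turn about x gives the same grasp; the last joint's range is limited). The gripper opens to 87 mm and grips with 3 to 60 N. Pads are 19 mm wide; open, the fingers measure 117 mm over their backs; the gripper's body (75 mm by 190 mm) begins 51 mm behind the grasp point.
Start: joints at [-69.591, 19.034, -3.707, 83.658, 1.238, 77.344, -5.071], TCP at [0.231, 0.581, 0.237] pointing down, gripper open.
Joint ranges: [-148.97, 148.97], [-28.65, 121.19], [-84.17, 76.75], [9.2, 138.47], [-72.65, 252.65], [3.7, 117.97], [-149.18, 149.18]. Speed limits (degrees/s): [127.2, 127.2, 159.86, 159.86, 180, 180, 180].

### API

Orientations are given as [roll, pitch, yaw] about the fixed x, y, z axes, in that order (R = Rz(yaw) Ry(pitch) Rx(roll)).
In Python, from cell import r, claw, observe, vision, ticket, spotter gives the robot as it stands. The module is installed in compiled form; this text tells all that it offers. Calls block until the motion is done:
- r.movep(position, orientation): joint-space move of the TCP to a pose.
- r.move_l(position, rot=None, max_speed=0.15): straight line of the TCP; rot=None keeps the orientation; max_speed is the mean speed in m/s.
- r.move_j(angles): joint-space move.
- claw.set_gripper(opening, force=None): finger opening in m; force is the grip in N (None keeps the last); returns when the fingers have stopped.
- r.hold(seconds).
- r.inverse_kinematics(position, orientation): joint angles nearest the present ones, or None.
- observe(): the state.
- vision.snapshot(name): name is "scene" or "top" or "wrist"; returns (picture, depth): 384x512x3 uint8, blue, green, red; 384x512 float32, m along the optical axis (not along the pixel's ray), 0 where there is no reading.
- vision.camera_model(name): a dict with "camera_matrix" (3x3 intrinsics, pixels), "distortion" ([k1, k2, p1, p2, k3] as OpenCV has them; the pictures are not rectified), "T" (4x4, takes a point from camera to world coordinates). Camera axes: x right, y down, z forward; pixel columns grow to the right and rows downward; lengths in m; the calibration is good to about 2 mm. A picture is of the moment at which its call begins: read the wrist's pose just before it. camera_model takes no time and is no camera call; for the wrist camera it gives the pose at the moment of the call.
A pose or a line that the arm cannot do raises r.PlanningError and nothing moves.
- ticket.job_done(): hands the job in, once; it reports no verdict.
Trained networks look in the newest picture that a camera, given by its name, has taken for a name from the list of things; names that differ only in an ending like _2 or _b are one class to them, and where a whole thing is asked for, a point or a joint stands for the part that bears it (a point fixed in the world has none). Each returns a list of dicts, best first, with "conf" (0 to 1); they miss things now and then, are a little off and sometimes report something else, mostly with a low value. They report only what shows in the picture. A call takes as long as a camera call.
- spotter.trace(camera, target): "pixels" (384x512 bool, what is visible of it) and "centre" ([row, column] in pixels, amid what is visible of it).
- spotter.spot_point(camera, target): "centre" ([row, column] in pixels: a listed point, or the origin of a listed thing).
The state is a dict: "time": time; "joint_pos": joint angles; "qd": joint speeds; "joint_torque": joint torques, N m; "position": TCP position; "eef_rot": TCP orientation; "wrist_force": force on the tool from outside, world axes, zero at the start; "ft_torque": the same for the moment, N m; "opening": finger opening in m.
Only numpy, scipy, OpenCV 4.12 (cv2) and the standard library are available. Lean on these libraries where they do the work, as an engineer would, in place of code of your own. Each camera call takes 0.05 s, during which the arm holds its last target.

### The job

Shut up the steel drinks dispenser on the sideboard: first stand its open tap lever straight up, which shuts the tap, and leave it so. Then take the loose black vent cap and press it down over the vent stud on the dispenser's lid until it clicks home, keep pressing firmly after the click, and finish while still holding it pressed down firmly on its sealing ring (about 10 N), without letting go. Leave the shaker and the two tumblers where they stand.

Things in the scene. Friction and masses are not known exactly. Their poses are not given: they have to be found in the camera images.
- dispenser: Drinks dispenser, fixed: round steel tank (170 mm across, lid top 212 mm above the table) on four dark wooden legs; a lever tap on the side its own -x axis points to, a vent stud in the middle of the lid. Origin: on the table under the tank's centre; z up. The tap's upright barrel (24 mm across) stands 130 mm from the centre; its top is 139 mm above the table.
- tap_lever (a joint): Angle of the tap lever (rad) about the dispenser's level y axis. 0 = straight up = tap shut. Positive = leaning outwards, away from the tank (0.9 at the stop, open); negative = leaning towards the tank (-0.5 at the stop, also open). No spring or notch: it stays where it is left, and takes about 2 N at the grip to move.
- lever_pivot (a point): The pivot of the tap lever, on top of the tap barrel, 146 mm above the table, 130 mm from the dispenser's centre.
- lever_grip (a point): Point on the lever's axis 65 mm from the pivot, inside its black round grip. The grip runs from 28 mm (13 mm thick) to 85 mm from the pivot (17 mm thick, the free end). Turns with the lever; z points along the lever to its free end, y is the pivot axis.
- vent_seat (a point): Point on the vent stud's axis at the level of the steel flange, 215 mm above the table; z up. The steel stud rises 28 mm above it: a boss 28.4 mm thick up to 13 mm that guides the cap's skirt; then a 16 mm nipple with a springy bead 21 mm across (17.5 to 25 mm up) and a coned tip 9 mm across that centres a cap set on within about 4 mm. Clicked home, the cap's rim is about 2.5 mm above this point.
- seal_ring: Soft black ring, 41 mm across, 3 mm thick, on the flange around the stud. Origin: centre of its underside (215 mm above the table). Pressing the cap on: it meets the bead when its rim is 11 mm above the flange, the push rises to 6 to 16 N, then drops suddenly (the click) and the cap is drawn down onto this ring, which gives 1 mm per 4 N, at most 3 mm.
- cap: Black plastic vent cap, 45 g, loose on the table, open side down. Round skirt 44 mm across, 32 mm high; on it a knob 22 mm across, from 32 to 52 mm above the rim; the skirt's flat shoulder around the knob can be pushed on. Inside, a bore 30 mm wide, narrowed by a lip 17.6 mm wide 13.5 mm above the rim. Origin: centre of the rim (underside); z up to the knob.
- tumbler_a: Thick-bottomed glass tumbler, 78 mm across the rim, 80 mm high, standing under the tap's spout. Origin: centre of its underside. Leave it.
- tumbler_b: The other glass tumbler, the same size, standing to the left of the dispenser as the robot sees it. Origin: centre of its underside. Leave it.
- shaker: Stainless steel cocktail shaker, 86 mm across, 200 mm high, standing on the right. Origin: centre of its underside. Leave it.

How it is judged (in metres and radians):
On the way, in this order (a step that is already met when the one before it is completed fails the run):
1. the tap lever stands upright (shut, within 0.12 rad) and still, the cap not yet on the stud (value of joint tap_lever between -0.12 and 0.12 rad and velocity of joint tap_lever between -0.1 and 0.1 rad/s and distance between cap and vent_seat above 0.03 m), for 0.3 s.
2. the cap has clicked home on the stud and is kept pressed on the sealing ring with more than 5 N for half a second (z of cap in the frame of vent_seat below 0.004 m and horizontal distance between cap and vent_seat below 0.003 m and angle between cap's own z axis and vertical below 0.12 rad and contact force between cap and seal_ring above 5 N), for 0.5 s.
At the end, for the whole second after the job is handed in: The tap lever stands upright within 0.12 rad. The cap sits clicked home on the vent stud: its rim within 4 mm above the flange, centred within 3 mm, level within 0.12 rad, and the robot is still pressing it on the sealing ring with more than 5 N (the snap alone gives about 1 N) (all of step 2 and value of joint tap_lever between -0.12 and 0.12 rad and z of cap in the frame of vent_seat above -0.003 m and (contact force between cap and the fingers above 2 N or contact force between cap and the arm above 2 N)); the arm keeps its last pose, push and grip.
It fails at once if a tumbler is pushed more than 30 mm or tipped (distance of any of tumbler_a, tumbler_b from where it was at the start of the episode above 0.03 m or angle between any of tumbler_a, tumbler_b's own z axis and vertical above 0.4 rad).
It fails at once if the shaker is pushed more than 30 mm or tipped (distance of shaker from where it was at the start of the episode above 0.03 m or angle between shaker's own z axis and vertical above 0.4 rad).
It also fails if it takes over 67 s, if anything falls off the work surface, if the arm or the gripper's body presses on something with over 40 N, if the wrist force passes 120 N, or if a joint passes its speed limit or range.

## Working session

There is one attempt and no reset: what is moved stays moved. The work goes in short steps, each a Python script; the robot and the scene stay as the last script left them, time stands still between calls to the robot, and variables do not carry over. Pictures are saved under pics/ and viewed, and the job is handed in when it is done.

```bash
mkdir -p pics
cat > h.py <<'E'
import numpy as np, cv2
from cell import r, claw, observe, vision, ticket, spotter
def px2w(cam,pix,depth=None,z=None,T=None):
    m=vision.camera_model(cam);K=np.array(m['camera_matrix']);D=np.array(m['distortion']);T=np.array(m['T']) if T is None else T
    u=cv2.undistortPoints(np.array([[[pix[1],pix[0]]]],float),K,D)[0,0]
    d=T[:3,:3]@np.array([u[0],u[1],1.]);o=T[:3,3]
    s=depth if depth is not None else (z-o[2])/d[2]
    return o+s*d
def cloud(cam,depth,mask):
    m=vision.camera_model(cam);K=np.array(m['camera_matrix']);D=np.array(m['distortion']);T=np.array(m['T'])
    rr,cc=np.nonzero(mask&(depth>0))
    u=cv2.undistortPoints(np.stack([cc,rr],1).astype(float)[:,None],K,D)[:,0]
    z=depth[rr,cc];p=np.c_[u*z[:,None],z]
    return p@T[:3,:3].T+T[:3,3]
E
python3 - <<'E'
from h import *
print(observe())
for n in ('scene','top'):
    p,d=vision.snapshot(n);cv2.imwrite(f'pics/{n}0.png',p);np.save(f'{n}0.npy',d)
    print(n,np.array(vision.camera_model(n)['T']).round(3).tolist())
    for t in ['dispenser','cap','tumbler_a','shaker']:
        for q in spotter.trace(n,t)[:3]:
            c=cloud(n,d,q['pixels']); print(t,'trace',round(q['conf'],2),np.round(q['centre']),len(c),np.median(c,0).round(3) if len(c) else '', np.percentile(c,[1,99],axis=0).round(3).tolist() if len(c) else '')
    for t,z in [('dispenser',0),('lever_pivot',.146),('lever_grip',.18),('vent_seat',.215),('cap',0),('tumbler_a',0),('shaker',0)]:
        for q in spotter.spot_point(n,t)[:2]:
            print(t,'pt',round(q['conf'],2),np.round(q['centre'],1),px2w(n,q['centre'],z=z).round(4))
print(observe()['time'])
E
```

```text
{'time': 0.0, 'joint_pos': array([-69.59310065,  19.07040385,  -3.70639135,  83.7050938 ,
         1.23858351,  77.34371621,  -5.07217103]), 'qd': array([-0.04407841, -0.01725048, -0.04135862,  0.016899  , -0.07081801,
       -0.03091042,  0.00909888]), 'joint_torque': array([ 2.23263723e-04, -6.23274136e+01,  2.44132429e-02, -3.89899278e+01,
       -6.14714739e-02,  4.00007854e-02,  1.02102972e-04]), 'position': array([0.23099178, 0.58035729, 0.23577862]), 'eef_rot': array([ -86.46395984,   89.92066131, -108.16644182]), 'wrist_force': array([-0.08210571,  0.24032506,  0.17412913]), 'ft_torque': array([-0.04150828, -0.02340897,  0.00981565]), 'opening': 0.08706372586752052}
scene [[-0.439, 0.684, -0.583, 1.364], [0.898, 0.343, -0.275, 0.354], [0.012, -0.644, -0.765, 1.169], [0.0, 0.0, 0.0, 1.0]]
dispenser trace 0.62 [206. 284.] 3433 [0.656 0.113 0.21 ] [[0.468, -0.03, -0.001], [0.74, 0.192, 0.23]]
tumbler_a trace 0.91 [234. 247.] 519 [0.706 0.01  0.044] [[0.67, -0.028, 0.001], [0.742, 0.045, 0.085]]
tumbler_a trace 0.79 [208. 384.] 601 [0.412 0.403 0.047] [[0.326, 0.366, -0.003], [0.
[... 1245 characters left out ...]
_a trace 0.72 [251. 133.] 604 [0.415 0.411 0.034] [[0.378, 0.364, 0.004], [0.451, 0.436, 0.085]]
shaker trace 0.66 [190. 401.] 820 [ 0.623 -0.391  0.154] [[0.595, -0.439, 0.026], [0.671, -0.364, 0.203]]
dispenser pt 0.72 [193.6 229.6] [0.618  0.1185 0.    ]
dispenser pt 0.65 [250.9 137.5] [0.4161 0.3954 0.    ]
lever_pivot pt 0.45 [157.7 262.4] [0.7036 0.0153 0.146 ]
lever_grip pt 0.41 [145.5 275.3] [ 0.7328 -0.0209  0.18  ]
vent_seat pt 0.6 [183.2 227.4] [0.6043 0.1063 0.215 ]
cap pt 0.61 [252.7 341.4] [ 0.448  -0.2504  0.    ]
tumbler_a pt 0.92 [171.6 261.8] [0.6983 0.0179 0.    ]
tumbler_a pt 0.87 [252.8 136.5] [0.41   0.3978 0.    ]
shaker pt 0.56 [198.5 392.2] [ 0.633 -0.411  0.   ]
1.2
```

Run:
```python
import cv2,numpy as np
a=cv2.imread('pics/scene0.png');b=cv2.imread('pics/top0.png')
cv2.imwrite('pics/s0.png',cv2.resize(a[130:280,130:400],None,fx=2.9,fy=2.9))
cv2.imwrite('pics/t0.png',cv2.resize(b[110:290,110:420],None,fx=2.55,fy=2.55))
```

```text
(no output)
```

View pics/s0.png

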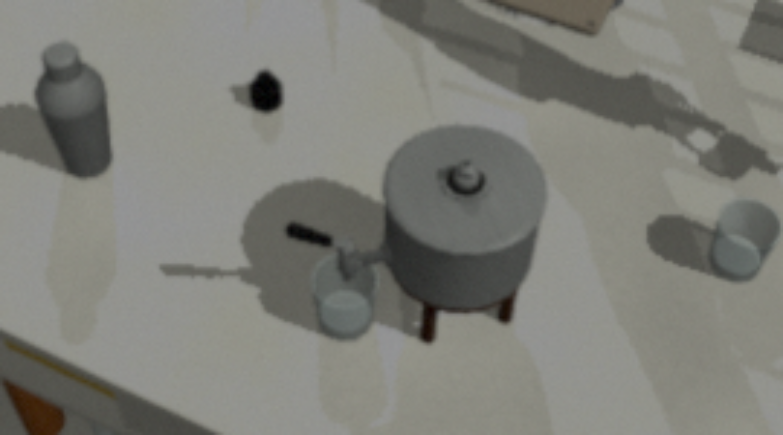

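View pics/t0.png

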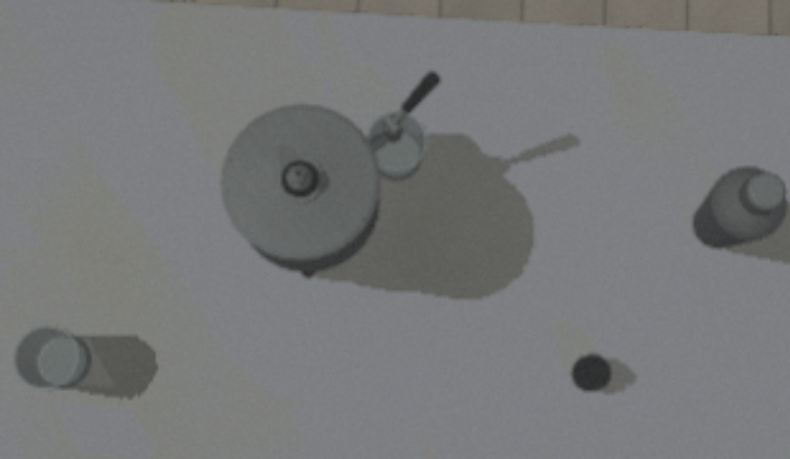

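The dispenser's centre is near (0.61, 0.108). The lever leans outwards towards +x,-y, and the cap stands near (0.44, -0.247). Next I refine these from the saved depth.

Run:
```python
from h import *
import scipy.optimize as so
for n in ('top','scene'):
    d=np.load(n+'0.npy');p=cloud(n,d,d>0)
    L=p[(abs(p[:,2]-.212)<.006)&(np.hypot(p[:,0]-.61,p[:,1]-.108)<.1)]
    h=cv2.convexHull((L[:,:2]*1e4).astype(np.float32))
    (c,rad)=cv2.minEnclosingCircle(h);print(n,'lid',np.array(c)/1e4,rad/1e4,np.median(L[:,2]))
    S=p[(p[:,2]>.222)&(p[:,2]<.26)&(np.hypot(p[:,0]-.61,p[:,1]-.108)<.03)];print('stud',S.mean(0),len(S),S[:,2].max())
    G=p[(p[:,2]>.15)&(np.hypot(p[:,0]-.61,p[:,1]-.108)>.125)&(np.hypot(p[:,0]-.7,p[:,1]-.015)<.12)]
    G=G[np.argsort(G[:,2])];print('lever',len(G),G[::max(1,len(G)//8)].round(3).tolist())
    C=p[(p[:,2]>.025)&(p[:,2]<.07)&(np.hypot(p[:,0]-.44,p[:,1]+.247)<.04)]
    k=C[C[:,2]>.044];print('cap',len(C),C.mean(0),'knob',len(k),k.mean(0) if len(k) else 0, np.percentile(C,[2,98],axis=0))
```

```text
top lid [0.61474688 0.10817102] 0.08802328491210938 0.21240257510447247
stud [0.61292011 0.10741318 0.23508117] 81 0.24747592798504336
lever 138 [[0.699, 0.013, 0.15], [0.701, 0.01, 0.154], [0.71, 0.005, 0.164], [0.72, -0.009, 0.174], [0.73, -0.008, 0.182], [0.731, -0.026, 0.19], [0.735, -0.031, 0.198], [0.742, -0.025, 0.204], [0.747, -0.03, 0.208]]
cap 170 [ 0.43523498 -0.24618496  0.03751795] knob 47 [ 0.43488681 -0.24741289  0.0521743 ] [[ 0.41695781 -0.26803703  0.02561531]
 [ 0.45451654 -0.22634381  0.05616851]]
scene lid [0.61797197 0.10812916] 0.08949876708984375 0.21235236998027962
stud [0.62133495 0.10945719 0.23328484] 67 0.24572865040421177
lever 110 [[0.713, 0.014, 0.15], [0.703, 0.005, 0.155], [0.716, 0.005, 0.164], [0.717, -0.008, 0.174], [0.74, -0.013, 0.183], [0.746, -0.023, 0.189], [0.749, -0.025, 0.197], [0.75, -0.027, 0.202], [0.747, -0.029, 0.207]]
cap 89 [ 0.44558008 -0.24446547  0.03753005] knob 24 [ 0.44283415 -0.24626917  0.05107876] [[ 0.42385643 -0.26560192  0.02616841]
 [ 0.46223521 -0.22655251  0.05621003]]
```

```bash
cat >> h.py <<'E'
C=np.array([.616,.108]);a=np.deg2rad(-46.4);U=np.array([np.cos(a),np.sin(a)])
def at(rad,z): return [*(C+U*rad),z]
E
python3 - <<'E'
from h import *
p=observe()['position']
r.move_l([p[0],p[1],.40],max_speed=.2)
O=[0,90,-46.4]
print(r.inverse_kinematics(at(.225,.40),O))
r.movep(at(.225,.38),O)
claw.set_gripper(0.0,20)
s=observe();print(s['time'],s['position'],s['eef_rot'],s['joint_pos'],s['opening'])
pic,d=vision.snapshot('wrist');cv2.imwrite('pics/w1.png',pic);np.save('w1.npy',d)
pic,d=vision.snapshot('scene');cv2.imwrite('pics/s1.png',cv2.resize(pic[100:300,130:400],None,fx=2.9,fy=2.9))
E
```

```text
[-10.27823605  45.34370219  37.08326938  30.68347111 -26.86593323
 108.35314564  52.23797728]
6.625 [ 0.77116086 -0.05493367  0.38000127] [ -78.82481814   89.99796138 -125.2235261 ] [-11.93436072  44.28145365  37.40431701  35.39713258 -26.06966836
 105.2092755   53.05169084] 0.00022165312679696557
```

View pics/w1.png

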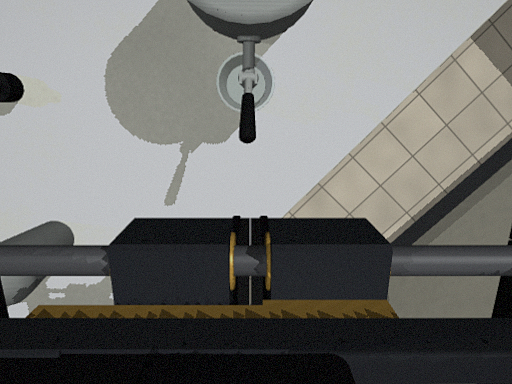

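View pics/s1.png

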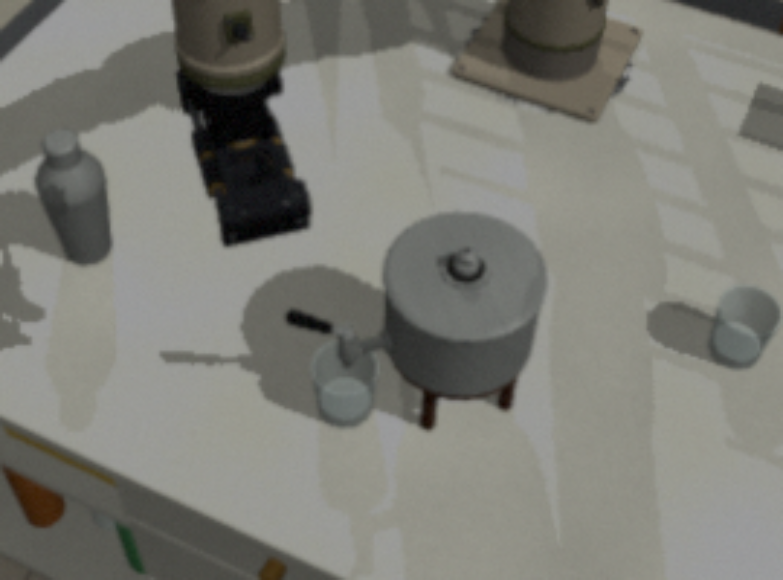

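The lever lines up with the jaw centre (columns 248 and 250), so the radial direction is right. Next I check pivot and lever with the wrist depth before pushing.

```bash
python3 - <<'E'
from h import *
d=np.load('w1.npy');print(np.array(vision.camera_model('wrist')['T']).round(3).tolist())
m=np.zeros(d.shape,bool);m[:150,150:350]=1
p=cloud('wrist',d,m)
q=p[:,:2]-C;rad=q@U;tan=q@np.array([-U[1],U[0]])
k=(p[:,2]>.135)&(rad>.1)&(rad<.22)&(abs(tan)<.03)
o=np.argsort(rad[k]);X=np.c_[rad[k],tan[k],p[k][:,2]][o]
for i in range(0,len(X),max(1,len(X)//22)):print(X[i].round(4))
L=p[(abs(p[:,2]-.212)<.003)];print('lid edge max rad',np.percentile(np.hypot(*(L[:,:2]-C).T),99),np.median(L[:,2]))
print(so:=None)
import scipy.optimize as s
E
python3 - <<'E'
from h import *
d=np.load('w1.npy');m=np.zeros(d.shape,bool);m[:60,150:350]=1
p=cloud('wrist',d,m);L=p[p[:,2]>.2]
print(len(L),L.min(0),L.max(0))
E
```

```text
[[0.724, 0.666, 0.177, 0.722], [0.689, -0.7, -0.186, -0.004], [0.001, 0.257, -0.966, 0.53], [0.0, 0.0, 0.0, 1.0]]
[ 0.1195 -0.0004  0.1362]
[ 0.1248 -0.006   0.1489]
[0.1272 0.005  0.1537]
[0.1303 0.0029 0.1529]
[ 0.1325 -0.0125  0.1545]
[0.1355 0.0018 0.152 ]
[ 0.138  -0.0108  0.1355]
[0.1432 0.0006 0.1617]
[0.1496 0.0028 0.1682]
[ 0.1537 -0.0078  0.1764]
[ 0.1568 -0.01    0.175 ]
[0.1607 0.0006 0.1825]
[ 0.1646 -0.0015  0.1884]
[0.1676 0.0026 0.1888]
[0.1706 0.0036 0.1882]
[ 0.174  -0.0055  0.1991]
[ 0.1769 -0.0015  0.1995]
[0.1796 0.0005 0.2018]
[ 0.1824 -0.0084  0.2045]
[ 0.1851 -0.0005  0.2069]
[ 0.1879 -0.0035  0.2081]
[ 0.191  -0.0055  0.2064]
[ 0.1946 -0.0035  0.2011]
lid edge max rad 0.08745872860913352 0.21276098148348005
None
2207 [0.62196506 0.0194632  0.20014671] [0.70260464 0.09762333 0.21604149]
```

Run:
```python
from h import *
O=[0,90,-46.4]
r.move_l(at(.225,.206),max_speed=.2)
f0=observe()['wrist_force']
for rad in (.20,.18,.165,.1535,.147):
    r.move_l(at(rad,.206),max_speed=.06)
    s=observe();print(rad,s['time'],(s['wrist_force']-f0).round(2),s['position'].round(4))
r.hold(.2)
r.move_l(at(.19,.206),max_speed=.15)
r.move_l(at(.225,.33),max_speed=.25)
pic,d=vision.snapshot('wrist');cv2.imwrite('pics/w2.png',pic);np.save('w2.npy',d)
m=np.zeros(d.shape,bool);m[:200,150:350]=1
p=cloud('wrist',d,m)
q=p[:,:2]-C;rad=q@U;tan=q@np.array([-U[1],U[0]])
k=(p[:,2]>.135)&(rad>.1)&(rad<.22)&(abs(tan)<.03)
X=np.c_[rad[k],tan[k],p[k][:,2]][np.argsort(p[k][:,2])]
for i in range(0,len(X),max(1,len(X)//16)):print(X[i].round(4))
T=X[X[:,2]>.224];print('top',T.mean(0),T.min(0),T.max(0),len(T))
p2,d2=vision.snapshot('scene');cv2.imwrite('pics/s2.png',cv2.resize(p2[130:280,130:400],None,fx=2.9,fy=2.9))
for n,dd in (('scene',d2),):
    print([ (q['conf'],px2w(n,q['centre'],z=.211)) for q in spotter.spot_point(n,'lever_grip')[:2]])
print(observe()['time'])
```

```text
0.2 8.3083 [ 4.95 -7.01  6.31] [ 0.7552 -0.0394  0.2092]
0.18 8.7917 [ 0.5  -2.56  0.97] [ 0.7401 -0.0223  0.2066]
0.165 9.1917 [ 0.65  1.03 -0.68] [ 0.7294 -0.0105  0.2057]
0.1535 9.5333 [0.36 0.38 0.43] [ 0.7215 -0.0024  0.2059]
0.147 9.7917 [ 1.35 -0.55  0.26] [0.7171 0.002  0.206 ]
[ 0.1368 -0.0113  0.1351]
[ 0.137  -0.0102  0.1375]
[ 0.1371 -0.0022  0.1413]
[0.134  0.0036 0.1515]
[0.1322 0.0017 0.1527]
[0.1332 0.0064 0.1542]
[ 0.1349 -0.0049  0.2168]
[0.1242 0.0047 0.2287]
[ 0.1196 -0.0067  0.2295]
[0.1338 0.0012 0.2302]
[0.1257 0.0033 0.2307]
[ 0.1298 -0.0089  0.2311]
[ 0.1232 -0.0038  0.2315]
[ 0.1285 -0.0046  0.2318]
[ 0.1206 -0.0024  0.2321]
[ 0.1239 -0.0003  0.2324]
[ 0.1273 -0.0067  0.2331]
top [ 0.12708292 -0.00288379  0.23090687] [ 0.1186718  -0.01108734  0.22462051] [0.1350781  0.00547935 0.23354812] 456
[(0.56, array([0.70287356, 0.01824751, 0.211     ]))]
11.2417
```

View pics/w2.png

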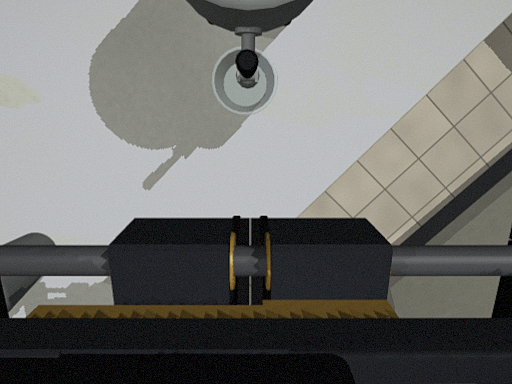

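View pics/s2.png

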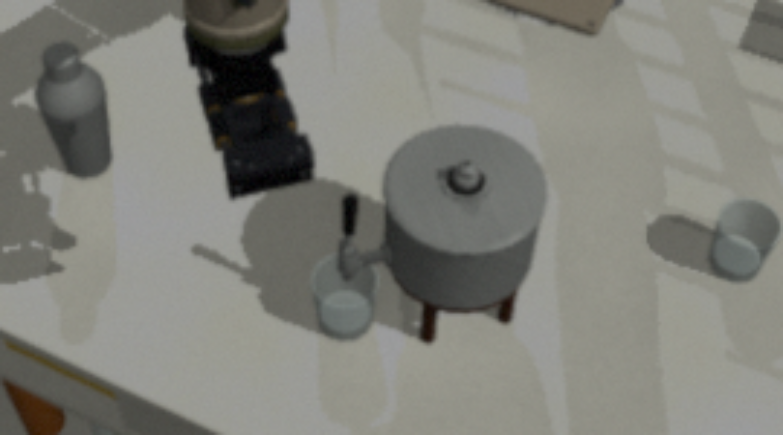

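The lever now stands upright: its end is centred at radius 0.127 against the pivot at about 0.129, which is within 0.04 rad. Next come wrist views over the stud and the cap, with the same orientation so that calibration bias cancels.

Run:
```python
from h import *
O=[0,90,-46.4]
r.move_l(at(.225,.38),max_speed=.25)
def chk(x,y,z): return r.inverse_kinematics([x,y,z],O)
for q in [(*at(.10,.38)[:2],.38),(.616,.108,.27),(.616,.108,.4),(.44,-.247,.05),(.44,-.247,.25)]: print(q,chk(*q))
r.move_l(at(.10,.38),max_speed=.25)
pic,d=vision.snapshot('wrist');cv2.imwrite('pics/w3.png',pic);np.save('w3.npy',d);np.save('w3T.npy',vision.camera_model('wrist')['T'])
for t in('vent_seat',): print([(q['conf'],q['centre'],px2w('wrist',q['centre'],z=.215)) for q in spotter.spot_point('wrist',t)])
p=cloud('wrist',d,d>0)
L=p[(abs(p[:,2]-.212)<.004)&(np.hypot(*(p[:,:2]-C).T)<.1)];print(len(L),np.percentile(L,[.5,99.5],axis=0))
S=p[(p[:,2]>.222)&(p[:,2]<.26)&(np.hypot(*(p[:,:2]-C).T)<.025)];print('stud',S.mean(0),np.percentile(S,[2,98],axis=0),len(S))
N=S[S[:,2]>.238];print('tip',N.mean(0),len(N))
```

```text
(np.float64(0.684961954373567), np.float64(0.035582813856253254), 0.38) [-30.50660752  29.77548353  41.32975775  58.97886166 -19.30891278
  97.33908921  47.88654702]
(0.616, 0.108, 0.27) [-45.09149109  21.25883981  41.22839137  82.63848206 -13.98908834
  81.31306897  39.90111652]
(0.616, 0.108, 0.4) [-43.73343247  20.63256919  42.7624746   68.00253728 -13.92942848
  96.35395975  39.16973045]
(0.44, -0.247, 0.05) [-18.10753179  20.4998945   48.80692403 115.0463354  -19.33730229
  52.73532571  84.43105204]
(0.44, -0.247, 0.25) [-24.82793144   2.36908379  51.0986196  102.60901657  -1.90068168
  75.91017529  70.30960954]
[(0.68, [65.6, 248.1], array([0.61400262, 0.10577837, 0.215     ]))]
22609 [[0.53471037 0.02314503 0.20831406]
 [0.6986559  0.18611452 0.21569921]]
stud [0.61682484 0.10485215 0.23653173] [[0.60371957 0.09315463 0.22691788]
 [0.62884481 0.11772552 0.24564111]] 863
tip [0.61640261 0.10529812 0.2421095 ] 498
```

View pics/w3.png

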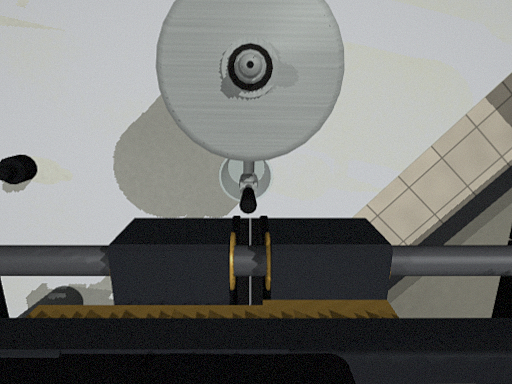

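Run:
```python
from h import *
O=[0,90,-46.4]
T3=np.load('w3T.npy');print('stud tip',px2w('wrist',(64,249.5),z=.243,T=T3))
print('j',observe()['joint_pos'])
r.movep([.509,-.319,.30],O)
claw.set_gripper(0.06,20)
pic,d=vision.snapshot('wrist');cv2.imwrite('pics/w4.png',pic);np.save('w4.npy',d);np.save('w4T.npy',vision.camera_model('wrist')['T'])
p=cloud('wrist',d,d>0)
c0=np.array([.44,-.247])
K=p[(p[:,2]>.025)&(p[:,2]<.07)&(np.hypot(*(p[:,:2]-c0).T)<.04)];print('cap',K.mean(0),np.percentile(K,[1,99],axis=0),len(K))
N=K[K[:,2]>.046];print('knob',N.mean(0),np.percentile(N,[1,99],axis=0),len(N))
print([(q['conf'],q['centre'],px2w('wrist',q['centre'],z=0)) for q in spotter.spot_point('wrist','cap')])
print(observe()['time'])
```

```text
stud tip [0.6156209  0.10619466 0.243     ]
j [-29.59633023  29.50902974  39.69414958  58.94596598 -18.43310159
  97.20982233  47.39985438]
cap [ 0.43939448 -0.24885304  0.0392372 ] [[ 0.41897608 -0.26909787  0.03147374]
 [ 0.4593631  -0.22826062  0.05578648]] 1050
knob [ 0.43922832 -0.24873859  0.0540141 ] [[ 0.42916262 -0.25858141  0.05101733]
 [ 0.4491003  -0.23869323  0.05616003]] 285
[(0.55, [77.6, 245.6], array([ 0.43659835, -0.25182547,  0.        ]))]
15.125
```

View pics/w4.png

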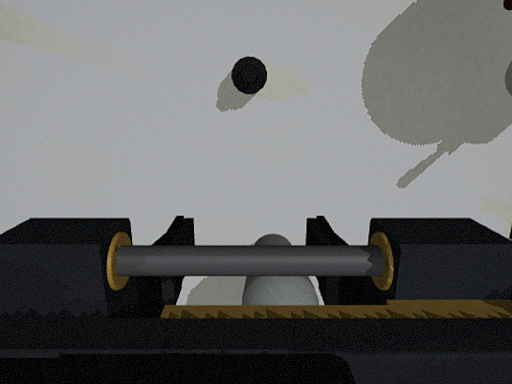

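Run:
```python
from h import *
O=[0,90,-46.4]
r.move_l([.4393,-.2488,.15],max_speed=.25)
r.move_l([.4393,-.2488,.048],max_speed=.12)
s=observe();print(s['time'],s['position'],s['wrist_force'])
claw.set_gripper(0.0,45)
s=observe();print(s['time'],s['opening'],s['position'],s['wrist_force'])
r.move_l([.4393,-.2488,.15],max_speed=.15)
s=observe();print(s['time'],s['opening'],s['position'],s['wrist_force'])
pic,d=vision.snapshot('wrist');cv2.imwrite('pics/w5.png',pic);np.save('w5.npy',d)
p2,d2=vision.snapshot('scene');cv2.imwrite('pics/s5.png',cv2.resize(p2[100:250,130:400],None,fx=2.9,fy=2.9))
```

```text
16.9917 [ 0.4397571  -0.24914869  0.048631  ] [-0.07250289 -0.34699738  0.44256501]
17.7417 0.02079770475379948 [ 0.43933538 -0.24874439  0.04798755] [0.61987101 0.4786897  0.1340868 ]
18.575 0.021091036504023 [ 0.43893663 -0.24842645  0.14926723] [-0.03255111  0.03512881 -0.73034273]
```

View pics/w5.png

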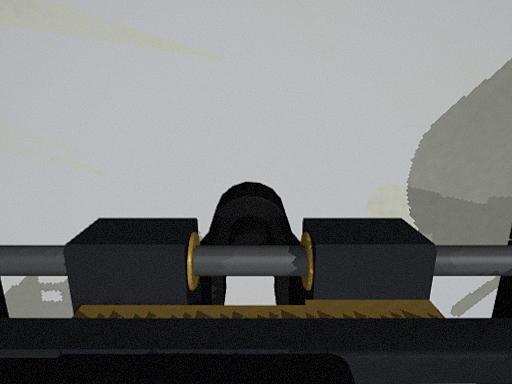

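View pics/s5.png

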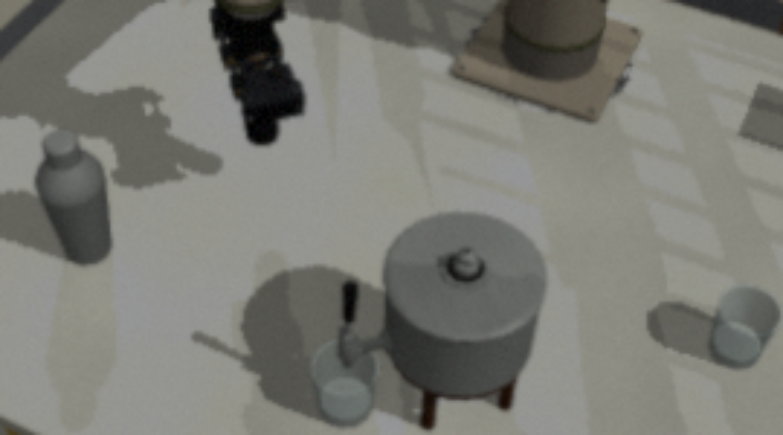

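```bash
cat > desc.py <<'E'
from h import *
import sys
E
python3 - <<'E'
from h import *
O=[0,90,-46.4]
X,Y=.6164,.1052
r.move_l([.4393,-.2488,.36],max_speed=.25)
r.move_l([X,Y,.36],max_speed=.2)
r.move_l([X,Y,.315],max_speed=.1); r.hold(.3)
s=observe();f0=s['wrist_force'];np.save('f0.npy',f0);print(s['time'],f0,s['position'],s['opening'])
p2,d2=vision.snapshot('scene');cv2.imwrite('pics/s6.png',cv2.resize(p2[150:250,220:360],None,fx=5,fy=5))
pic,d=vision.snapshot('wrist');cv2.imwrite('pics/w6.png',pic)
for z in (.305,.297,.292,.288,.284,.280,.277):
    r.move_l([X,Y,z],max_speed=.04)
    s=observe();f=s['wrist_force']-f0;print(z,s['time'],f.round(2),s['position'].round(4),s['ft_torque'].round(2))
    if f[2]>8 or np.hypot(*f[:2])>6: print('stop');break
E
```

```text
22.6917 [ 0.91065619 -0.02362851 -0.69137159] [0.61657497 0.1051875  0.3154553 ] 0.021196814263676603
0.305 23.1917 [-0.91 -0.35  0.41] [0.6162 0.1052 0.3046] [ 0.01  0.05 -0.01]
0.297 23.5417 [-2.05  0.3   0.86] [0.6162 0.1052 0.2967] [-0.01  0.   -0.02]
0.292 23.8167 [-1.08 -1.55  0.89] [0.6163 0.1052 0.2917] [-0.08  0.04 -0.01]
0.288 24.0667 [-0.52 -0.64  1.19] [0.6163 0.1052 0.2877] [-0.03  0.01  0.01]
0.284 24.3167 [-1.04 -0.42  0.69] [0.6163 0.1052 0.2837] [-0.03  0.02  0.04]
0.28 24.5667 [-0.12  0.5   1.56] [0.6163 0.1052 0.2797] [-0.06 -0.01  0.01]
0.277 24.8167 [-1.18 -0.2   0.05] [0.6163 0.1052 0.2768] [-0.01  0.05  0.  ]
```

View pics/s6.png

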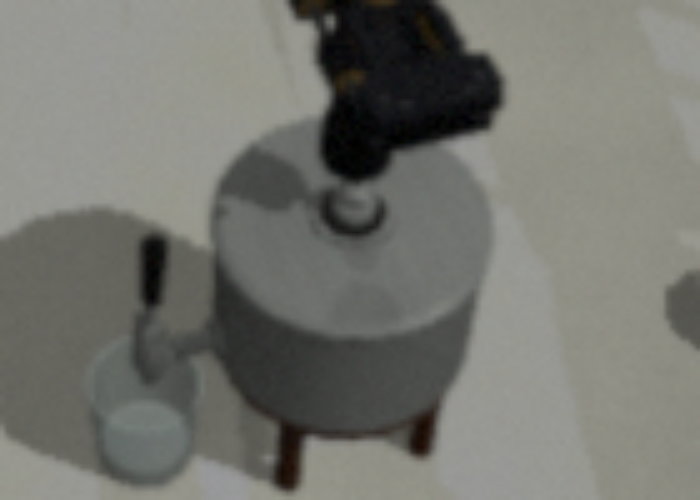

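View pics/w6.png

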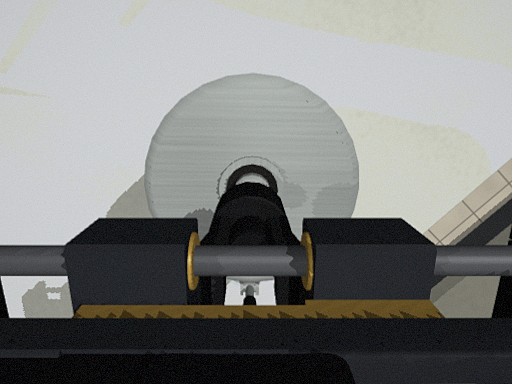

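The cap went down over the stud without lateral force and its rim is now about 14 mm above the flange. I press on in small steps.

Run:
```python
from h import *
X,Y=.6164,.1052;f0=np.load('f0.npy')
z=.2755;peak=0
while z>.256:
    r.move_l([X,Y,z],max_speed=.01); r.hold(.1)
    F=[];
    for i in range(3): r.hold(.03);F.append(observe()['wrist_force']-f0)
    s=observe();f=np.mean(F,0);print(round(z,4),round(s['time'],2),f.round(1),s['position'].round(4),round(s['opening'],4))
    peak=max(peak,f[2])
    if np.hypot(*f[:2])>10 or f[2]>22: print('stop');break
    if s['position'][2]<.2672 and f[2]>9.5: print('pressed');break
    z-=.001
```

```text
0.2755 25.32 [-0.8  0.1  0.2] [0.6164 0.1052 0.2755] 0.0209
0.2745 25.77 [-0.8  1.2  2.6] [0.6165 0.1054 0.2747] 0.0212
0.2735 26.22 [-1.4  1.1  7.2] [0.6167 0.1054 0.2743] 0.0207
0.2725 26.67 [-1.3  2.7  6.5] [0.6166 0.106  0.2731] 0.021
0.2715 27.12 [-1.1  3.6  6.4] [0.6167 0.1062 0.2722] 0.021
0.2705 27.57 [-1.1  3.4  7.7] [0.6168 0.1063 0.2714] 0.021
0.2695 28.02 [0.1 5.5 5.2] [0.6166 0.1064 0.2697] 0.0204
0.2685 28.47 [ 0.9  6.4 -4.8] [0.616  0.1063 0.267 ] 0.0209
0.2675 28.92 [ 1.3  5.8 -3. ] [0.616  0.1061 0.2662] 0.0212
0.2665 29.37 [ 0.2  5.4 -0.8] [0.6161 0.1061 0.2657] 0.0209
0.2655 29.82 [-0.9  5.5  2.6] [0.6162 0.106  0.2653] 0.0208
0.2645 30.27 [-2.3  5.6  5.3] [0.6163 0.106  0.2647] 0.0209
0.2635 30.72 [-2.8  5.6  8.4] [0.6164 0.1061 0.2641] 0.0212
0.2625 31.17 [-3.7  6.  10.6] [0.6164 0.1061 0.2635] 0.0205
pressed
```

The click shows clearly: the push fell from +7.7 N to -4.8 N, then rose to 10.6 N on the ring. I ease off the 6 N side load and adjust the push.

Run:
```python
from h import *
f0=np.load('f0.npy')
def rd(t):
    F=[]
    for i in range(8): r.hold(.05);F.append(observe()['wrist_force']-f0)
    s=observe();print(t,round(s['time'],2),np.mean(F,0).round(1),np.std(F,0).round(1),s['position'].round(4),s['eef_rot'].round(2),round(s['opening'],4));return np.mean(F,0)
r.move_l([.6158,.1066,.2625],max_speed=.01);rd('a')
f=rd('b')
if f[2]<10.5: r.move_l([.6158,.1066,.2622],max_speed=.01);rd('c')
p2,d2=vision.snapshot('scene');cv2.imwrite('pics/s7.png',cv2.resize(p2[130:280,220:400],None,fx=4,fy=4))
```

```text
a 31.87 [-2.   3.   9.4] [0.3 0.4 0.4] [0.6162 0.1064 0.2636] [58.95 89.91 12.55] 0.0205
b 32.27 [-1.7  3.   9.8] [0.4 0.5 0.5] [0.6162 0.1065 0.2636] [60.34 89.91 13.94] 0.021
c 32.92 [-2.   3.  10.4] [0.3 0.3 0.4] [0.6162 0.1064 0.2634] [62.2  89.91 15.79] 0.0207
```

View pics/s7.png

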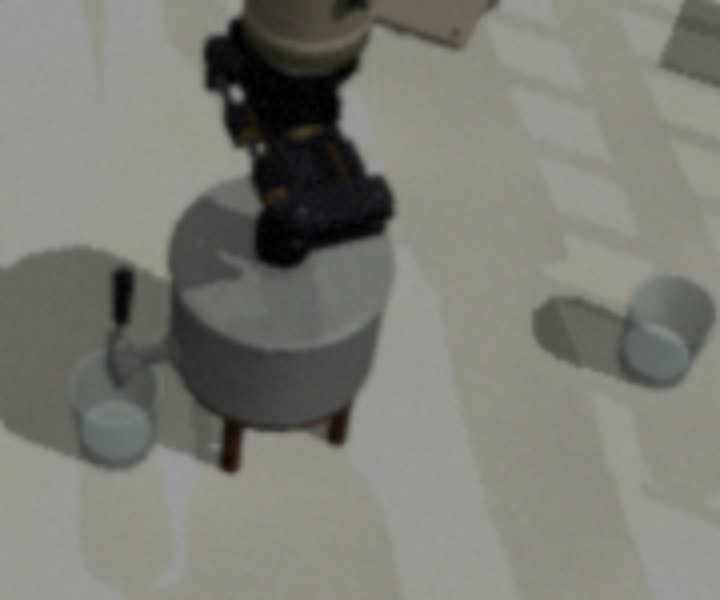

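Run:
```python
from h import *
r.hold(.5);f0=np.load('f0.npy');s=observe();print(s['time'],s['wrist_force']-f0,s['position'])
ticket.job_done()
```

```text
33.4667 [-2.51063704  3.2812483  10.96834272] [0.61619913 0.10642801 0.26335084]
the job is handed in; nothing more can be done
```

The job is handed in at 33.5 s. The tap is shut, and the cap is clicked home with the gripper still holding it down at about 10–11 N.

- **Tap lever:** I pushed it upright with the closed fingers. The wrist depth put it within about 0.04 rad of vertical. A coarser estimate from the scene camera gave about 0.065 rad; both are inside the 0.12 rad limit. It still looks upright in the last scene picture.
- **Cap:** I gripped it by the knob and pressed it down in 1 mm steps. The push rose to about 7.7 N, then dropped suddenly at the click. It then rose on the ring to 10–11 N, with the rim about 0.4 mm above the flange, as expected at 10 N.
- **Side load:** About 4 N remained at the end, after I shifted the cap about 1 mm to relieve about 6–7 N.
- **Not checked directly:** The gripper hides the cap from the scene camera, so its seating is judged from force and height alone.
- **Tumblers and shaker:** I didn't touch any of them. Both tumblers stand in place in the last picture. The shaker was outside that view, but it was in place in the picture taken after I lifted the cap.

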